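# Consolidate part-filled jar trays

## Robot

A 6-joint arm with a two-finger parallel gripper is mounted at the origin on the work surface. World frame = base frame: x ahead of the robot, y to its left, z up, the work surface at z = 0. Lengths are in mm, angles in degrees, forces in N, time in s.
With the tool pointing down it reaches from about 300 to 850 mm from the base axis. Payload 4.2 kg.
Tool frame: the origin (TCP) lies on the centre line of the jaws, within the pads' length; the fingertips stand 14 mm ahead of it and the grasp point (between the pads) lies 5 mm behind it; z points along the fingers, y is the line along which they close (so a half turn about z gives the same grasp; the last joint's range is limited). The gripper opens to 91 mm and grips with 3 to 60 N. Pads are 32 mm wide; open, the fingers measure 118 mm over their backs; the gripper's body (76 mm by 178 mm) begins 60 mm behind the grasp point.
Start: joints at [68.64, 18.312, 89.639, -0, 72.044, -1.146], TCP at [198.68, 539.6, 227.976] pointing down, gripper open.
Joint ranges: [-177.97, 177.97], [-48.28, 115.42], [12.27, 149.76], [-77.06, 257.06], [2.81, 150.46], [-146.56, 146.56]. Speed limits (degrees/s): [147.25, 147.25, 180, 180, 180, 180].

## Interface

Orientations are given as [roll, pitch, yaw] about the fixed x, y, z axes, in that order (R = Rz(yaw) Ry(pitch) Rx(roll)).
In Python, from workcell import env gives the robot as it stands.
- The arm moves only by the tool arm_command, never from a script. Its argument "motion" is a list of rows, each an object with "offset": the shift along the tool's x, y, z in m, a list of three; "spin": the turn about the tool's z in rad. In form: [{"offset": [tx, ty, tz], "spin": spin}, ...]. A call has 1 to 5 rows; each row shifts and turns the commanded pose from where the row before left it, along the tool's axes as they then stand; what a row does not reach is not made up. A row lasts 1/8 s, in which the tool goes at most 62.5 mm and 10.7 degrees, less where a joint would pass 70% of its speed; a pose out of reach is approached as far as the arm can. A call with a gripper value outside its range is refused whole. "jaw" is the finger opening in m, from 0 to 0.0912, set as the call begins (left out, the last holds). The fingers move at their own pace and stop on an object; "newtons" is the grip in N (left out, the last holds). Time passes only in rows, so rows that do not move let the fingers close. It gives the time, the measured TCP pose, the force, the opening and the grip force at its end, in the units of the state.
- env.state(): the state, without advancing time (a new reading comes with each control period).
- env.grab_frame(name): name is "scene" or "top"; returns (picture, depth): 400x640x3 uint8, blue, green, red; 400x640 float32, mm along the optical axis (not along the pixel's ray), 0 where there is no reading.
- env.camera_model(name): a dict with "fx", "fy", "cx", "cy" (pixels), "eye" and "rotation" of the camera in the world. Camera axes: x right, y down, z forward; pixel columns grow to the right and rows downward; lengths in mm; the calibration is good to about 2 mm. A picture is of the moment at which its call begins. camera_model takes no time and is no camera call.
- env.job_done(): hands the job in; it is judged then, once.
Trained networks look in the newest picture that a camera, given by its name, has taken for a name from the list of things; names that differ only in an ending like _2 or _b are one class to them, and where a whole thing is asked for, a point or a joint stands for the part that bears it (a point fixed in the world has none). Each returns a list of dicts, best first, with "score" (0 to 1); they miss things now and then, are a little off and sometimes report something else, mostly with a low value. They report only what shows in the picture. A call takes as long as a camera call.
- env.boxes_of(camera, target): "bbox" ([left, top, right, bottom] in pixels, round what is visible of it).
- env.pinpoint(camera, target): "location" ([column, row] in pixels: a listed point, or the origin of a listed thing).
The state is a dict: "time_s": time; "qpos": joint angles; "qvel": joint speeds; "effort": joint torques, N m; "ee_pos": TCP position; "ee_rot": TCP orientation; "force": force on the tool from outside, world axes, zero at the start; "torque": the same for the moment, N m; "gripper_width": finger opening in mm; "gripper_force": force on a finger pad.
Only numpy, scipy, OpenCV 4.12 (cv2) and the standard library are available. Lean on these libraries where they do the work, as an engineer would, in place of code of your own. Each camera call takes 0.05 s, during which the arm holds its last target. There are 200 camera calls.

## Task

Two of the six-pocket trays are part-filled with jam jars: move the two jars from the emptier tray into the free pockets of the fuller one, setting each down upright without dropping it. Then pick up the emptied tray and set it, without dropping it, squarely on the spare empty tray, lined up lengthwise, with its foot fully inside the lower tray's rim. Leave the fuller tray, the spare tray and the other things on the counter where they stand, and let no jar tip over.

Things in the scene. Friction and masses are not known exactly. Their poses are not given: they have to be found in the camera images.
- tray_a: Fuller tray, four jars (sizes in mm). All 3 trays alike: loose blue plastic, 174 (x) x 136 (y) x 46 high, 0.25 kg; origin at underside centre. 2x3 pockets centred at x -56, 0, 56, y -34, 34, each 52 (x) by 58 (y), floor at z 12. Walls 5 thick, rim z 46. Dividers up to z 35: two 4 thick across at x -28 and 28; one 10 thick along the length at y 0. Trays stand side by side in any order, yaw within 0.3 of 0.
- tray_b: Emptier tray, two jars in any of its pockets; same tray, origin and axes as tray_a. Once empty it can be lifted in balance by its long middle divider (10 thick, y = 0, z 12 to 35): pinch it at x = 0, fingers closing along tray y, tips down in the two middle pockets almost to the floor.
- tray_c: Spare empty tray; same tray, origin and axes as tray_a. Each tray has a tapered foot below, 8 high (158 x 120 at its top, 150 x 112 at the bottom), which drops inside the 164 x 126 mouth of another; the upper tray then rests on the rim, its origin 38 above the lower one's. Either way round lengthwise.
- jar1: Loose sealed jam jar, upright cylinder 42 across, 72 high, metal lid from z 56 to 72 (firm to grip), 0.13 kg; origin centre of underside. All six alike. Neighbours leave 26 mm between jars across the tray (tray y), 14 along it: grip with fingers closing along tray y, opened to about 60. Starts in the fuller tray (tray_a).
- jar2: Loose sealed jam jar, upright cylinder 42 across, 72 high, metal lid from z 56 to 72 (firm to grip), 0.13 kg; origin centre of underside. All six alike. Neighbours leave 26 mm between jars across the tray (tray y), 14 along it: grip with fingers closing along tray y, opened to about 60. Starts in the fuller tray (tray_a).
- jar3: Loose sealed jam jar, upright cylinder 42 across, 72 high, metal lid from z 56 to 72 (firm to grip), 0.13 kg; origin centre of underside. All six alike. Neighbours leave 26 mm between jars across the tray (tray y), 14 along it: grip with fingers closing along tray y, opened to about 60. Starts in the fuller tray (tray_a).
- jar4: Loose sealed jam jar, upright cylinder 42 across, 72 high, metal lid from z 56 to 72 (firm to grip), 0.13 kg; origin centre of underside. All six alike. Neighbours leave 26 mm between jars across the tray (tray y), 14 along it: grip with fingers closing along tray y, opened to about 60. Starts in the fuller tray (tray_a).
- jar5: Loose sealed jam jar, upright cylinder 42 across, 72 high, metal lid from z 56 to 72 (firm to grip), 0.13 kg; origin centre of underside. All six alike. Neighbours leave 26 mm between jars across the tray (tray y), 14 along it: grip with fingers closing along tray y, opened to about 60. Starts in the emptier tray (tray_b).
- jar6: Loose sealed jam jar, upright cylinder 42 across, 72 high, metal lid from z 56 to 72 (firm to grip), 0.13 kg; origin centre of underside. All six alike. Neighbours leave 26 mm between jars across the tray (tray y), 14 along it: grip with fingers closing along tray y, opened to about 60. Starts in the emptier tray (tray_b).
- pickle_jar: Bystander: closed pickle jar 90 across, 115 high, 0.8 kg, beyond the trays; origin at the centre of its underside.
- carton: Bystander: small closed cardboard carton 90 x 120 x 60 high, beyond the trays; origin at the centre of its underside.
- tape_roll: Bystander: roll of blank label tape, 90 across, 25 high, lying flat beyond the trays; origin at the centre of its underside.

How it is judged:
By the outcome, as a careful person would: the job done as asked, in the order asked, and still so for the second after the job is handed in, with the robot touching nothing.
It also fails if it takes over 69 s, if anything falls off the work surface, if the arm or the gripper's body presses on something with over 40 N, if the wrist force passes 120 N, or if a joint passes its speed limit or range.

## Working session

There is one attempt and no reset: what is moved stays moved. The work goes in short steps, Python scripts to look and compute and a tool call to move; the robot and the scene stay as the last step left them, time stands still between calls to the robot, and variables do not carry over. Pictures are saved under pics/ and viewed, at most 10 in all, crops included, and the job is handed in when it is done.

Besides the shell and the picture viewer there is one more tool, called after ">>>" as a command line: name --argument value ..., lists and objects as JSON in quotes. arm_command: Moves the arm, as the interface text tells. Its arguments: {"type":"object","properties":{"motion":{"type":"array"},"jaw":{"type":"number"},"newtons":{"type":"number"}},"required":["motion"]}

```bash
ls; mkdir -p pics; python3 - <<'E'
from workcell import env
import cv2,numpy as np
for n in("top","scene"):
    p,d=env.grab_frame(n); cv2.imwrite(f"pics/{n}0.png",p); np.savez(f"{n}0.npz",p=p,d=d)
    print(n,env.camera_model(n))
s=env.state(); print(s)
E
```

```text
pics
top {'fx': 422.5481158882582, 'fy': 422.5481158882582, 'cx': 323.53678674894036, 'cy': 200.8837219186812, 'eye': array([ 500.91677077,   23.36722457, 1111.27216212]), 'rotation': array([-176.45383694,   -1.27358284,  -90.06459237])}
scene {'fx': 476.1861386197576, 'fy': 476.1861386197576, 'cx': 315.2099484730977, 'cy': 199.92436093949345, 'eye': array([1456.39492582,  280.86013213,  833.3305148 ]), 'rotation': array([-130.7251201 ,    0.82161504,  106.67507069])}
{'time_s': 0.1, 'qpos': array([ 6.86406274e+01,  1.83482127e+01,  8.96991473e+01, -1.28585926e-03,
        7.20430424e+01, -1.14608968e+00]), 'qvel': array([ 0.07446913, -0.09051687, -0.13345471, -0.04437696,  0.07272046,
       -0.00113271]), 'effort': array([-6.30479226e-04, -4.13333881e+01, -2.32507306e+01,  7.29721296e-02,
        4.23437124e-02, -4.30954344e-05]), 'ee_pos': array([198.52511912, 539.19143622, 227.20379755]), 'ee_rot': array([-1.79909591e+02, -5.85850335e-04,  1.59787114e+02]), 'force': array([ 1.24197315,  0.95059211, -0.55228974]), 'torque': array([ 0.03392198, -0.03688173, -0.00723134]), 'gripper_force': 0.0, 'gripper_width': 91.23605550380039}
```

View pics/top0.png

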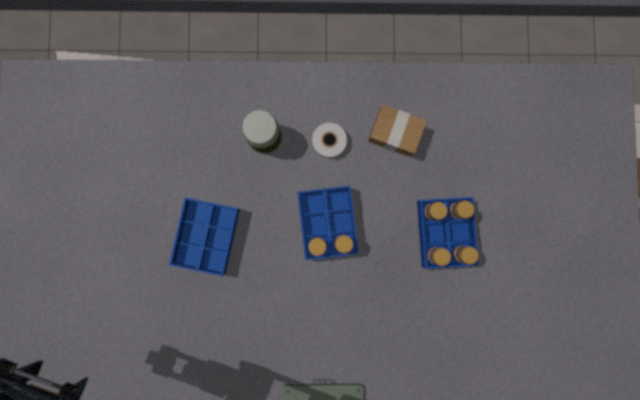

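View pics/scene0.png

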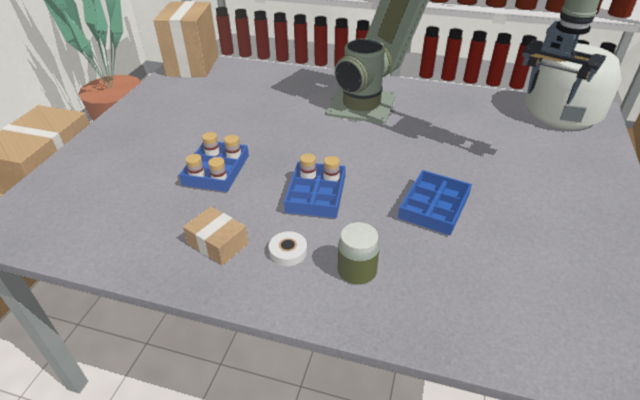

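The top view shows the trays: spare at about (205,237), emptier in the middle at (328,222) with jars at (317,246) and (344,244), fuller on the right at (447,233) with its two middle pockets at (436,235) and (460,234) free. The scene view agrees, and the bystanders stand beyond the trays.

```bash
cat > h.py <<'E'
import numpy as np,cv2
from scipy.spatial.transform import Rotation as Ro
from scipy.optimize import minimize
from workcell import env
def cloud(n,d):
    m=env.camera_model(n); v,u=np.mgrid[:400,:640]
    c=np.stack([(u-m["cx"])/m["fx"]*d,(v-m["cy"])/m["fy"]*d,d],-1)
    return c@Ro.from_euler("xyz",m["rotation"],degrees=True).as_matrix().T+m["eye"]
def pix(n,P):
    m=env.camera_model(n); c=(np.asarray(P)-m["eye"])@Ro.from_euler("xyz",m["rotation"],degrees=True).as_matrix()
    return c[:,:2]/c[:,2:]*[m["fx"],m["fy"]]+[m["cx"],m["cy"]]
def trays(p,n="top",zr=46):
    """blue blobs -> pose by matching rim outline (z=zr) plus base outline hull with blob hull"""
    h=cv2.cvtColor(p,cv2.COLOR_BGR2HSV)
    blue=cv2.inRange(h,(100,120,40),(130,255,255)); out=[]
    k=cv2.findContours(blue,cv2.RETR_EXTERNAL,cv2.CHAIN_APPROX_NONE)[0]
    for c in sorted(k,key=cv2.contourArea)[::-1][:3]:
        if cv2.contourArea(c)<800: continue
        S=8; ref=np.zeros((400,640),np.uint8); cv2.drawContours(ref,[cv2.convexHull(c)],-1,255,-1)
        def render(q):
            a=np.radians(q[2]); R=np.array([[np.cos(a),-np.sin(a)],[np.sin(a),np.cos(a)]])
            P=[]
            for z,hx,hy in((zr,87,68),(zr-38,87,68),(zr-46,75,56)):
                for sx,sy in((1,1),(1,-1),(-1,-1),(-1,1)): P.append([*(R@[sx*hx,sy*hy]+q[:2]),z])
            uv=cv2.convexHull(pix(n,P).astype(np.float32))[:,0]
            im=np.zeros((400,640),np.uint8); cv2.fillConvexPoly(im,np.round(uv*16).astype(np.int32),255,cv2.LINE_AA,4); return im
        M=cv2.moments(c); px=np.array([M["m10"],M["m01"]])/M["m00"]
        m=env.camera_model(n); ray=Ro.from_euler("xyz",m["rotation"],degrees=True).as_matrix()@[(px[0]-m["cx"])/m["fx"],(px[1]-m["cy"])/m["fy"],1]
        x0=(m["eye"]+ray*(zr-m["eye"][2])/ray[2])[:2]
        f=lambda q:np.abs(render(q).astype(float)-cv2.GaussianBlur(ref,(3,3),0)).sum()/255
        best=min((minimize(f,[*x0,a],method="Nelder-Mead",options=dict(initial_simplex=[[*x0,a],[x0[0]+6,x0[1],a],[x0[0],x0[1]+6,a],[*x0,a+6]])) for a in(-12,0,12)),key=lambda r:r.fun)
        out.append((px.round(),best.x.round(1),round(best.fun)))
    return out
def lids(p,d,n="top"):
    P=cloud(n,d); h=cv2.cvtColor(p,cv2.COLOR_BGR2HSV)
    m=cv2.inRange(h,(8,80,60),(28,255,255)); m[(P[...,2]<66)|(P[...,2]>82)]=0
    k,l,s,c=cv2.connectedComponentsWithStats(m)
    return [(c[i].round(),cv2.minEnclosingCircle(P[l==i][:,:2].astype(np.float32)),P[l==i].mean(0).round(1),s[i,4]) for i in range(1,k) if s[i,4]>60]
E
python3 - <<'E'
from h import *
for n in("top",):
    z=np.load(n+"0.npz"); p,d=z["p"],z["d"]
    for t in trays(p):print(t)
    for t in lids(p,d):print(t)
    P=cloud(n,d); print(P[300,300],P[100,100],P[300,500]); 
E
```

```text
(array([204., 237.]), array([478.7, 301.9, -11.7]), 200)
(array([328., 223.]), array([512.8, -10.7,   7.1]), 137)
(array([445., 231.]), array([ 487.9, -318.7,    3.7]), 490)
[312.32282863  59.91479576   1.3791111 ] [836.54379625 588.8835447    0.95256823] [ 309.65681931 -463.55085287    0.81160108]
```

```bash
python3 - <<'E'
from h import *
z=np.load("top0.npz"); p,d=z["p"],z["d"]; P=cloud("top",d); h=cv2.cvtColor(p,cv2.COLOR_BGR2HSV)
for u,v in((317,246),(344,244),(437,211),(462,210),(440,257),(468,255)): print(p[v,u],h[v,u],P[v,u].round(1))
# mean of points with z above 58 near trays
m=((P[...,2]>62)&(P[...,2]<85)).astype(np.uint8); m[:180]=0; m[270:]=0
k,l,s,c=cv2.connectedComponentsWithStats(m)
for i in range(1,k):
    if s[i,4]>30: print(s[i],c[i].round(1),P[l==i].mean(0).round(1),P[l==i].min(0).round(),P[l==i].max(0).round())
# rim points
b=cv2.inRange(h,(100,120,40),(130,255,255))>0
for u0,u1 in((160,250),(290,365),(405,490)):
    q=P[:,u0:u1][b[:,u0:u1]]; r=q[(q[:,2]>40)&(q[:,2]<54)]; print(len(r),r[:,2].mean(),cv2.minAreaRect(r[:,:2].astype(np.float32)))
E
```

```text
[ 70 125 156] [ 19 141 156] [455.4  16.4  88. ]
[ 70 124 153] [ 20 138 153] [459.9 -48.9  85.3]
[ 64 117 148] [ 19 145 148] [ 539.9 -277.7   82.4]
[ 67 117 148] [ 19 140 148] [ 542.2 -338.4   85.5]
[ 69 121 152] [ 19 139 152] [ 427.6 -284.    79.5]
[ 67 119 150] [ 19 141 150] [ 432.8 -350.2   87.2]
[454 201  20  17 196] [463.4 208.9] [ 545.1 -343.3   81.2] [ 525. -367.   62.] [ 565. -325.   85.]
[428 202  19  17 186] [437. 210.] [ 542.4 -278.    81.3] [ 523. -301.   62.] [ 562. -259.   85.]
[335 235  18  17 125] [343.  242.5] [463.6 -46.6  82.9] [443. -69.  68.] [482. -28.  85.]
[309 238  17  17 128] [316.5 245.6] [456.1  17.5  83.4] [436.  -3.  79.] [475.  36.  85.]
[459 246  19  18 200] [468.2 254.4] [ 433.9 -352.7   81.4] [ 413. -374.   63.] [ 454. -333.   85.]
[431 248  20  17 178] [440.3 255.8] [ 430.7 -284.    81.7] [ 410. -308.   63.] [ 450. -266.   85.]
512 46.25127059798261 ((478.4506530761719, 300.4674072265625), (135.950927734375, 172.17088317871094), 77.90765380859375)
409 46.30428094633311 ((513.1189575195312, -10.487396240234375), (171.71046447753906, 134.96759033203125), 6.6904168128967285)
412 45.753809631865224 ((487.61334228515625, -317.7200012207031), (172.2117156982422, 138.06854248046875), 3.34405517578125)
```

```bash
cat >> h.py <<'E'
def lids(p,d,n="top"):
    P=cloud(n,d); m=((P[...,2]>79)&(P[...,2]<92)).astype(np.uint8); m[:170]=0; m[280:]=0
    k,l,s,c=cv2.connectedComponentsWithStats(m)
    return [((P[l==i].max(0)+P[l==i].min(0))[:2]/2).round(1) for i in range(1,k) if s[i,4]>60]
def plan(*tg):
    """rows to reach targets (x,y,z,yaw,n) in turn from the measured pose"""
    s=env.state(); p=np.array(s["ee_pos"]); y=s["ee_rot"][2]
    print("t",round(s["time_s"],2),"pos",p.round(1),"rot",s["ee_rot"].round(1),"q",s["qpos"].round(0),"F",s["force"].round(1),"w",round(s["gripper_width"],1),round(s["gripper_force"],1))
    for *q,yw,n in tg:
        q=np.array(q,float); dy=((yw-y+180)%360-180)/n; st=(q-p)/n
        for i in range(n):
            R=Ro.from_euler("xyz",[180,0,y],degrees=True).as_matrix()
            print(" ",(R.T@st/1000).round(4).tolist(),round(-np.radians(dy),4)); y+=dy
        p=q
E
python3 - <<'E'
from h import *
z=np.load("top0.npz"); L=lids(z["p"],z["d"]); print(L)
B=np.array([513,-10.6]);a=np.radians(7);R=np.array([[np.cos(a),-np.sin(a)],[np.sin(a),np.cos(a)]])
for l in L: print(l,(R.T@(l-B)).round(1))
j=max((l for l in L if abs(l[1])<100),key=lambda l:l[1])
plan((j[0],j[1],170,187,14))
E
```

```text
[array([ 544.8, -346.2]), array([ 542.3, -279.7]), array([462.3, -49. ]), array([455.2,  16.4]), array([ 432.6, -353.5]), array([ 430.1, -286.6])]
[ 544.8 -346.2] [  -9.3 -337. ]
[ 542.3 -279.7] [  -3.7 -270.7]
[462.3 -49. ] [-55.  -31.9]
[455.2  16.4] [-54.1  33.8]
[ 432.6 -353.5] [-121.6 -330.5]
[ 430.1 -286.6] [-115.9 -263.8]
t 0.1 pos [198.5 539.2 227.2] rot [-179.9   -0.   159.8] q [69. 18. 90. -0. 72. -1.] F [ 1.2  1.  -0.6] w 91.2 0.0
  [-0.0301, -0.0287, 0.0041] -0.0339
  [-0.0291, -0.0297, 0.0041] -0.0339
  [-0.0281, -0.0307, 0.0041] -0.0339
  [-0.027, -0.0316, 0.0041] -0.0339
  [-0.0259, -0.0325, 0.0041] -0.0339
  [-0.0248, -0.0334, 0.0041] -0.0339
  [-0.0237, -0.0342, 0.0041] -0.0339
  [-0.0225, -0.035, 0.0041] -0.0339
  [-0.0213, -0.0357, 0.0041] -0.0339
  [-0.0201, -0.0364, 0.0041] -0.0339
  [-0.0188, -0.0371, 0.0041] -0.0339
  [-0.0176, -0.0377, 0.0041] -0.0339
  [-0.0163, -0.0383, 0.0041] -0.0339
  [-0.015, -0.0388, 0.0041] -0.0339
```

>>> arm_command --motion '[{"offset": [-0.03,-0.029,0.004],"spin": -0.034},{"offset": [-0.029,-0.03,0.004],"spin": -0.034},{"offset": [-0.028,-0.031,0.004],"spin": -0.034},{"offset": [-0.027,-0.032,0.004],"spin": -0.034},{"offset": [-0.026,-0.0325,0.004],"spin": -0.034}]' --jaw 0.055 --newtons 20

```text
time_s: 0.72
ee_pos: [290.0, 350.3, 207.5]
ee_rot: [-180.0, -0.0, 169.6]
force: [0.6, 0.2, -0.1]
gripper_width: 55.2
gripper_force: 0.0
```

>>> arm_command --motion '[{"offset": [-0.025,-0.033,0.004],"spin": -0.034},{"offset": [-0.024,-0.034,0.004],"spin": -0.034},{"offset": [-0.0225,-0.035,0.004],"spin": -0.034},{"offset": [-0.021,-0.036,0.004],"spin": -0.034},{"offset": [-0.02,-0.036,0.004],"spin": -0.034}]'

```text
time_s: 1.35
ee_pos: [381.9, 164.4, 187.7]
ee_rot: [180.0, -0.0, 179.3]
force: [1.2, 0.5, 0.4]
gripper_width: 55.1
gripper_force: 0.0
```

>>> arm_command --motion '[{"offset": [-0.019,-0.037,0.004],"spin": -0.034},{"offset": [-0.018,-0.038,0.004],"spin": -0.034},{"offset": [-0.016,-0.038,0.004],"spin": -0.034},{"offset": [-0.015,-0.039,0.004],"spin": -0.034},{"offset": [0,0,0],"spin": 0}]'

```text
time_s: 1.98
ee_pos: [456.1, 14.5, 171.3]
ee_rot: [-180.0, -0.0, -173.2]
force: [0.8, -0.0, 0.4]
gripper_width: 54.8
gripper_force: 0.0
```

```bash
python3 - <<'E'
from h import *
p,d=env.grab_frame("scene"); cv2.imwrite("pics/s1.png",cv2.resize(p[60:260,200:440],None,fx=3,fy=3))
plan((455.2,17.9,72,187,3))
E
```

```text
t 2.02 pos [455.3  15.7 171.4] rot [ 1.800e+02 -1.000e-01 -1.731e+02] q [  1.  10. 109.   0.  60. -96.] F [0.1 0.2 0. ] w 54.8 0.0
  [-0.0, 0.0007, 0.0331] -0.0006
  [-0.0001, 0.0007, 0.0331] -0.0006
  [-0.0001, 0.0007, 0.0331] -0.0006
```

View pics/s1.png

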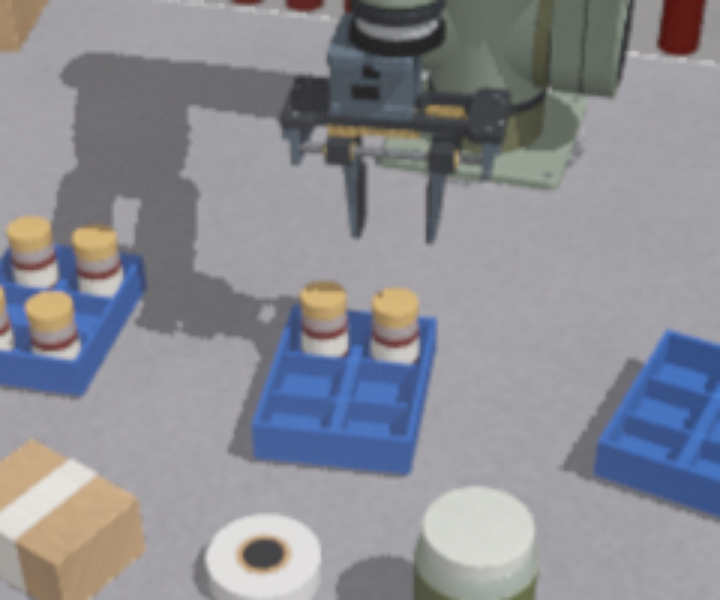

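The crop shows the fingers at (357,235) and (432,240) straddling the right-hand jar, whose lid is at (396,300); the line-up is good.

>>> arm_command --motion '[{"offset": [0,0.002,0.033],"spin": 0},{"offset": [0,0,0.033],"spin": 0},{"offset": [0,0,0.023],"spin": 0},{"offset": [0,0,0.01],"spin": 0},{"offset": [0,0,0],"spin": 0}]'

```text
time_s: 2.65
ee_pos: [454.8, 19.0, 72.8]
ee_rot: [180.0, -0.1, -172.9]
force: [-0.1, 0.1, 0.5]
gripper_width: 55.0
gripper_force: 0.0
```

>>> arm_command --motion '[{"offset": [0,0,0],"spin": 0},{"offset": [0,0,0],"spin": 0},{"offset": [0,0,0],"spin": 0},{"offset": [0,0,0],"spin": 0}]' --jaw 0.03

```text
time_s: 3.15
ee_pos: [455.8, 18.5, 73.6]
ee_rot: [180.0, 0.1, -173.0]
force: [-0.6, 0.3, 3.8]
gripper_width: 42.0
gripper_force: 19.8
```

```bash
python3 - <<'E'
from h import *
plan((455.3,18,170,187,3),(489.8,-352,170,183.5,9))
E
```

```text
t 3.15 pos [455.8  18.5  73.6] rot [ 1.80e+02  1.00e-01 -1.73e+02] q [  1.  17. 117.   0.  45. -96.] F [-0.6  0.3  3.8] w 42.0 19.8
  [0.0002, -0.0001, -0.0321] 0.0002
  [0.0002, -0.0001, -0.0321] 0.0002
  [0.0002, -0.0001, -0.0321] 0.0002
  [0.0012, -0.0413, -0.0] 0.0068
  [0.0009, -0.0413, -0.0] 0.0068
  [0.0006, -0.0413, -0.0] 0.0068
  [0.0004, -0.0413, -0.0] 0.0068
  [0.0001, -0.0413, -0.0] 0.0068
  [-0.0002, -0.0413, -0.0] 0.0068
  [-0.0005, -0.0413, -0.0] 0.0068
  [-0.0008, -0.0413, -0.0] 0.0068
  [-0.001, -0.0413, -0.0] 0.0068
```

>>> arm_command --motion '[{"offset": [0,0,-0.02],"spin": 0},{"offset": [0,0,-0.038],"spin": 0},{"offset": [0,0,-0.038],"spin": 0},{"offset": [0.001,-0.021,0],"spin": 0.007},{"offset": [0.001,-0.041,0],"spin": 0.007}]'

```text
time_s: 3.78
ee_pos: [460.4, -43.4, 169.2]
ee_rot: [180.0, 0.0, -173.6]
force: [0.1, -0.5, -2.7]
gripper_width: 42.0
gripper_force: 19.8
```

>>> arm_command --motion '[{"offset": [0.001,-0.041,0],"spin": 0.007},{"offset": [0,-0.041,0],"spin": 0.007},{"offset": [0,-0.041,0],"spin": 0.007},{"offset": [0,-0.041,0],"spin": 0.007},{"offset": [0,-0.041,0],"spin": 0.007}]'

```text
time_s: 4.4
ee_pos: [478.5, -248.8, 168.3]
ee_rot: [180.0, -0.1, -175.8]
force: [0.4, 0.5, -1.1]
gripper_width: 41.9
gripper_force: 19.8
```

>>> arm_command --motion '[{"offset": [-0.001,-0.041,0],"spin": 0.007},{"offset": [-0.001,-0.041,0],"spin": 0.006},{"offset": [0,-0.021,0],"spin": 0},{"offset": [0,0,0],"spin": 0}]'

```text
time_s: 4.9
ee_pos: [487.8, -350.6, 168.2]
ee_rot: [179.9, -0.1, -176.6]
force: [0.5, 0.3, -1.9]
gripper_width: 42.1
gripper_force: 19.8
```

```bash
python3 - <<'E'
from h import *
p,d=env.grab_frame("scene"); cv2.imwrite("pics/s2.png",cv2.resize(p[60:260,130:370],None,fx=3,fy=3))
plan((489.8,-352,84,183.5,3))
E
```

```text
t 4.95 pos [ 487.7 -349.4  168.3] rot [ 1.799e+02 -1.000e-01 -1.765e+02] q [ -37.   23.   91.    0.   66. -130.] F [ 0.3  0.1 -1.6] w 41.9 19.8
  [-0.0007, -0.0009, 0.0281] -0.0002
  [-0.0007, -0.0009, 0.0281] -0.0002
  [-0.0007, -0.0009, 0.0281] -0.0002
```

View pics/s2.png

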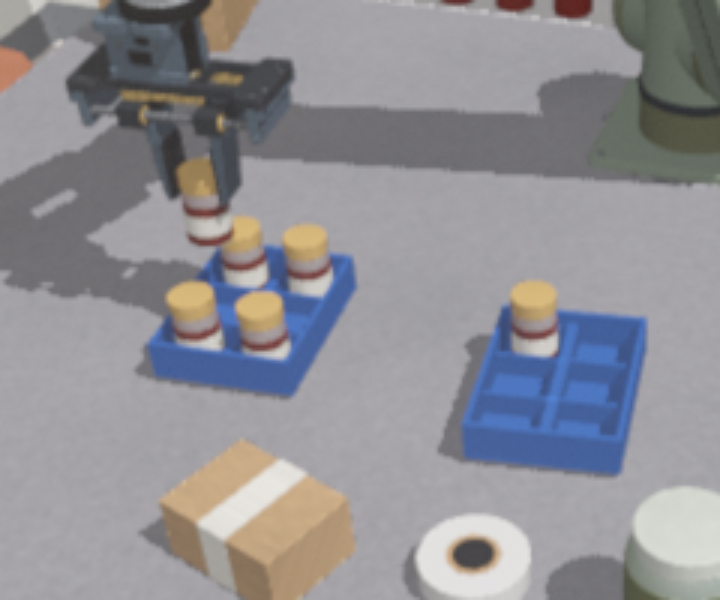

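The crop shows the jar held upright at (205,205), above and behind the free far-row pocket; the emptier tray has one jar left at (533,320).

>>> arm_command --motion '[{"offset": [-0.002,-0.002,0.02],"spin": 0},{"offset": [0,0,0.03],"spin": 0},{"offset": [0,0,0.025],"spin": 0},{"offset": [0,0,0.01],"spin": 0},{"offset": [0,0,0],"spin": 0}]'

```text
time_s: 5.58
ee_pos: [490.2, -351.0, 83.8]
ee_rot: [179.9, -0.0, -176.4]
force: [-0.1, -0.0, -1.1]
gripper_width: 41.7
gripper_force: 19.8
```

>>> arm_command --motion '[{"offset": [0,0,0.005],"spin": 0},{"offset": [0,0,0.004],"spin": 0},{"offset": [0,0,0],"spin": 0},{"offset": [0,0,0],"spin": 0}]'

```text
time_s: 6.08
ee_pos: [490.4, -352.2, 75.1]
ee_rot: [-180.0, 0.0, -176.5]
force: [0.4, 0.8, -1.5]
gripper_width: 42.2
gripper_force: 19.8
```

>>> arm_command --motion '[{"offset": [0,0,0.001],"spin": 0},{"offset": [0,0,0.001],"spin": 0},{"offset": [0,0,0],"spin": 0}]'

```text
time_s: 6.45
ee_pos: [490.7, -352.3, 73.6]
ee_rot: [-180.0, 0.1, -176.5]
force: [-0.4, 0.4, 3.8]
gripper_width: 42.2
gripper_force: 19.8
```

>>> arm_command --motion '[{"offset": [0,0,0],"spin": 0},{"offset": [0,0,0],"spin": 0},{"offset": [0,0,-0.02],"spin": 0},{"offset": [0,0,-0.035],"spin": 0},{"offset": [0,0,-0.041],"spin": 0}]' --jaw 0.06

```text
time_s: 7.08
ee_pos: [489.7, -351.7, 168.9]
ee_rot: [179.9, -0.1, -176.5]
force: [0.4, 0.5, 0.9]
gripper_width: 59.9
gripper_force: 0.0
```

```bash
python3 - <<'E'
from h import *
plan((462.3,-49,170,187,7),(462.3,-49,72,187,3))
E
```

```text
t 7.08 pos [ 489.7 -351.7  168.9] rot [ 1.799e+02 -1.000e-01 -1.765e+02] q [ -37.   23.   91.    0.   66. -130.] F [0.4 0.5 0.9] w 59.9 0.0
  [0.0013, 0.0434, -0.0002] -0.0087
  [0.0009, 0.0434, -0.0002] -0.0087
  [0.0005, 0.0434, -0.0002] -0.0087
  [0.0001, 0.0434, -0.0002] -0.0087
  [-0.0002, 0.0434, -0.0002] -0.0087
  [-0.0006, 0.0434, -0.0002] -0.0087
  [-0.001, 0.0434, -0.0002] -0.0087
  [0.0, -0.0, 0.0327] -0.0
  [0.0, -0.0, 0.0327] -0.0
  [0.0, -0.0, 0.0327] -0.0
```

>>> arm_command --motion '[{"offset": [0.001,0.043,0],"spin": -0.009},{"offset": [0.001,0.043,0],"spin": -0.009},{"offset": [0.0005,0.043,0],"spin": -0.009},{"offset": [0,0.043,0],"spin": -0.009},{"offset": [0,0.044,0],"spin": -0.009}]'

```text
time_s: 7.7
ee_pos: [470.3, -135.6, 168.7]
ee_rot: [180.0, -0.0, -173.9]
force: [0.3, 0.4, 0.2]
gripper_width: 60.1
gripper_force: 0.0
```

>>> arm_command --motion '[{"offset": [-0.001,0.044,0],"spin": -0.008},{"offset": [-0.001,0.044,0],"spin": -0.008},{"offset": [0,0,0],"spin": 0},{"offset": [0,0,0],"spin": 0}]'

```text
time_s: 8.2
ee_pos: [463.1, -49.7, 168.9]
ee_rot: [-180.0, 0.0, -173.0]
force: [0.4, 0.0, 1.3]
gripper_width: 59.9
gripper_force: 0.0
```

```bash
python3 - <<'E'
from h import *
p,d=env.grab_frame("scene"); cv2.imwrite("pics/s3.png",cv2.resize(p[60:260,130:370],None,fx=3,fy=3))
plan((462.3,-49,72,187,3))
E
```

```text
t 8.25 pos [463.2 -50.  168.9] rot [-180.    0. -173.] q [  -8.   11.  109.   -0.   60. -105.] F [-0.   0.2  0.3] w 60.2 0.0
  [0.0002, 0.0004, 0.0323] -0.0002
  [0.0002, 0.0004, 0.0323] -0.0002
  [0.0002, 0.0004, 0.0323] -0.0002
```

View pics/s3.png

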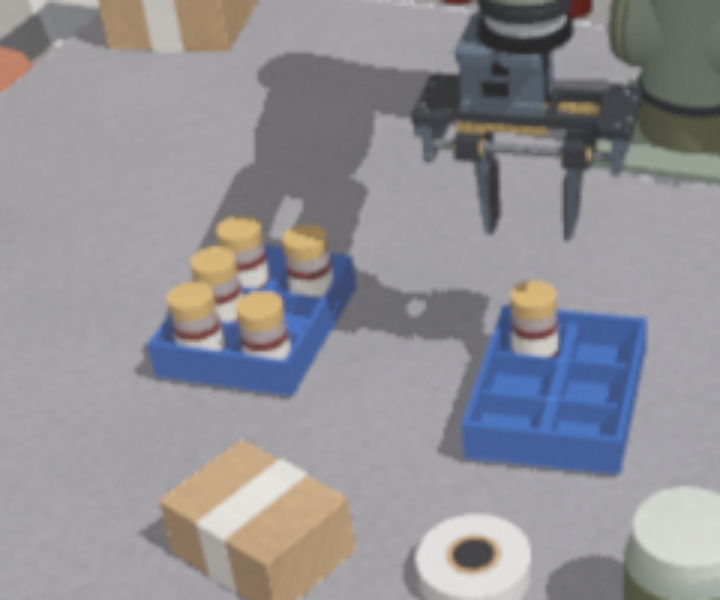

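The first jar stands upright in its pocket at (216,285), and the fuller tray has not moved. The fingers at (488,230) and (570,235) straddle the last jar at (533,300).

>>> arm_command --motion '[{"offset": [0.001,0.001,0.033],"spin": 0},{"offset": [0,0,0.033],"spin": 0},{"offset": [0,0,0.02],"spin": 0},{"offset": [0,0,0.01],"spin": 0},{"offset": [0,0,0],"spin": 0}]'

```text
time_s: 8.88
ee_pos: [461.8, -49.1, 72.6]
ee_rot: [180.0, -0.0, -173.1]
force: [-0.4, -0.6, -0.2]
gripper_width: 60.2
gripper_force: 0.0
```

>>> arm_command --motion '[{"offset": [0,0,0],"spin": 0},{"offset": [0,0,0],"spin": 0},{"offset": [0,0,0],"spin": 0},{"offset": [0,0,0],"spin": 0}]' --jaw 0.03

```text
time_s: 9.38
ee_pos: [462.4, -48.4, 73.5]
ee_rot: [-180.0, 0.1, -173.0]
force: [0.4, -0.6, 3.7]
gripper_width: 41.6
gripper_force: 19.9
```

```bash
python3 - <<'E'
from h import *
plan((462.3,-49,172,187,3),(485.7,-284.1,172,183.5,6))
E
```

```text
t 9.38 pos [462.4 -48.4  73.5] rot [-1.80e+02  1.00e-01 -1.73e+02] q [  -7.   18.  116.    0.   46. -104.] F [ 0.4 -0.6  3.7] w 41.6 19.9
  [0.0001, -0.0002, -0.0328] 0.0
  [0.0001, -0.0002, -0.0328] 0.0
  [0.0001, -0.0002, -0.0328] 0.0
  [0.0009, -0.0394, -0.0] 0.0102
  [0.0005, -0.0394, -0.0] 0.0102
  [0.0001, -0.0394, -0.0] 0.0102
  [-0.0003, -0.0394, -0.0] 0.0102
  [-0.0007, -0.0394, -0.0] 0.0102
  [-0.0011, -0.0394, -0.0] 0.0102
```

>>> arm_command --motion '[{"offset": [0,0,-0.02],"spin": 0},{"offset": [0,0,-0.038],"spin": 0},{"offset": [0,0,-0.038],"spin": 0},{"offset": [0.001,-0.02,0],"spin": 0.01},{"offset": [0.001,-0.04,0],"spin": 0.01}]'

```text
time_s: 10.0
ee_pos: [466.6, -107.9, 169.3]
ee_rot: [180.0, 0.0, -174.0]
force: [1.1, -0.6, -1.8]
gripper_width: 41.9
gripper_force: 19.9
```

>>> arm_command --motion '[{"offset": [0,-0.04,0],"spin": 0.01},{"offset": [0,-0.04,0],"spin": 0.01},{"offset": [-0.001,-0.04,0],"spin": 0.01},{"offset": [-0.001,-0.036,0],"spin": 0.011},{"offset": [0,-0.02,0],"spin": 0}]'

```text
time_s: 10.62
ee_pos: [483.3, -284.7, 168.3]
ee_rot: [180.0, -0.1, -176.6]
force: [-0.1, 0.2, -1.7]
gripper_width: 41.2
gripper_force: 19.9
```

>>> arm_command --motion '[{"offset": [0,0,0],"spin": 0},{"offset": [0,0,0],"spin": 0}]'

```text
time_s: 10.88
ee_pos: [483.3, -282.1, 168.7]
ee_rot: [179.9, -0.0, -176.5]
force: [0.3, -0.0, -1.3]
gripper_width: 41.4
gripper_force: 19.9
```

```bash
python3 - <<'E'
from h import *
plan((485.7,-284.1,84,183.5,3))
E
```

```text
t 10.88 pos [ 483.3 -282.1  168.7] rot [ 179.9   -0.  -176.5] q [ -31.   20.   97.    0.   64. -125.] F [ 0.3 -0.  -1.3] w 41.4 19.9
  [-0.0008, -0.0007, 0.0282] 0.0002
  [-0.0008, -0.0007, 0.0282] 0.0002
  [-0.0008, -0.0007, 0.0282] 0.0002
```

>>> arm_command --motion '[{"offset": [-0.0025,-0.002,0.02],"spin": 0},{"offset": [0,0,0.03],"spin": 0},{"offset": [0,0,0.025],"spin": 0},{"offset": [0,0,0.01],"spin": 0},{"offset": [0,0,0],"spin": 0}]'

```text
time_s: 11.5
ee_pos: [486.2, -284.4, 83.8]
ee_rot: [180.0, -0.0, -176.4]
force: [0.1, -0.2, -1.3]
gripper_width: 41.5
gripper_force: 19.9
```

>>> arm_command --motion '[{"offset": [0,0,0.005],"spin": 0},{"offset": [0,0,0.004],"spin": 0},{"offset": [0,0,0.001],"spin": 0},{"offset": [0,0,0],"spin": 0},{"offset": [0,0,0],"spin": 0}]'

```text
time_s: 12.12
ee_pos: [486.4, -285.4, 74.1]
ee_rot: [-180.0, 0.0, -176.5]
force: [0.1, 0.4, -0.6]
gripper_width: 41.5
gripper_force: 19.9
```

>>> arm_command --motion '[{"offset": [0,0,0.001],"spin": 0},{"offset": [0,0,0],"spin": 0}]'

```text
time_s: 12.38
ee_pos: [486.6, -285.4, 73.5]
ee_rot: [-180.0, 0.1, -176.5]
force: [-0.6, 1.2, 3.5]
gripper_width: 41.7
gripper_force: 19.9
```

>>> arm_command --motion '[{"offset": [0,0,0],"spin": 0},{"offset": [0,0,0],"spin": 0},{"offset": [0,0,-0.02],"spin": 0},{"offset": [0,0,-0.04],"spin": 0},{"offset": [0,0,-0.05],"spin": 0}]' --jaw 0.053

```text
time_s: 13.0
ee_pos: [485.6, -284.9, 182.9]
ee_rot: [179.9, -0.1, -176.5]
force: [0.8, -0.9, -0.5]
gripper_width: 53.2
gripper_force: 0.0
```

```bash
python3 - <<'E'
from h import *
plan((513,-10.6,185,187,6))
E
```

```text
t 13.0 pos [ 485.6 -284.9  182.9] rot [ 1.799e+02 -1.000e-01 -1.765e+02] q [ -32.   19.   95.    0.   66. -125.] F [ 0.8 -0.9 -0.5] w 53.2 0.0
  [-0.0074, 0.0453, -0.0003] -0.0102
  [-0.0078, 0.0453, -0.0003] -0.0102
  [-0.0083, 0.0452, -0.0003] -0.0102
  [-0.0087, 0.0451, -0.0003] -0.0102
  [-0.0092, 0.045, -0.0003] -0.0102
  [-0.0096, 0.0449, -0.0003] -0.0102
```

```bash
python3 - <<'E'
from h import *
p,d=env.grab_frame("top"); cv2.imwrite("pics/t4.png",p[150:300,150:520].repeat(2,0).repeat(2,1))
for t in trays(p)[:3]:print(t)
P=cloud("top",d);h=cv2.cvtColor(p,cv2.COLOR_BGR2HSV);b=cv2.inRange(h,(100,120,40),(130,255,255))>0
for u0,u1 in((160,250),(290,365)):
    q=P[:,u0:u1][b[:,u0:u1]]; r=q[(q[:,2]>40)&(q[:,2]<54)]; print(len(r),cv2.minAreaRect(r[:,:2].astype(np.float32)))
E
```

```text
(array([204., 237.]), array([478.8, 301.6, -11.6]), 195)
(array([328., 223.]), array([512.5, -10.6,   7. ]), 122)
508 ((478.5755615234375, 300.6307373046875), (135.8120574951172, 171.36720275878906), 78.34367370605469)
434 ((513.1376342773438, -10.291580200195312), (171.86134338378906, 134.84298706054688), 6.937839508056641)
```

View pics/t4.png

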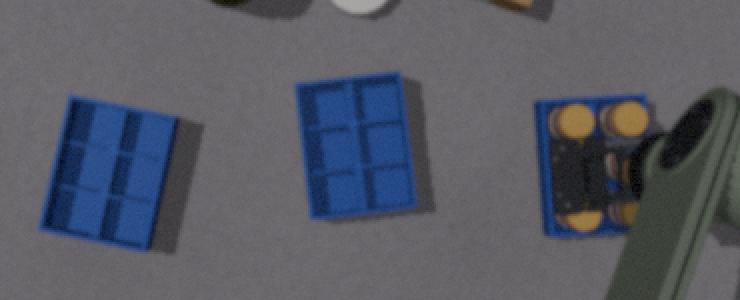

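The top crop shows the emptied middle tray at (356,145) and the spare at (109,172), neither of them moved; the arm partly hides the fuller tray at right. I'm moving over the emptied tray with the jaw at about 40 mm.

>>> arm_command --motion '[{"offset": [-0.007,0.045,0],"spin": -0.01},{"offset": [-0.008,0.045,0],"spin": -0.01},{"offset": [-0.008,0.045,0],"spin": -0.01},{"offset": [-0.009,0.045,0],"spin": -0.01},{"offset": [-0.009,0.045,0],"spin": -0.01}]' --jaw 0.04

```text
time_s: 13.68
ee_pos: [508.9, -56.3, 182.7]
ee_rot: [180.0, 0.0, -173.6]
force: [0.6, 0.1, 0.5]
gripper_width: 39.7
gripper_force: 0.0
```

>>> arm_command --motion '[{"offset": [-0.01,0.044,0],"spin": -0.011},{"offset": [0,0,0.06],"spin": 0},{"offset": [0,0,0],"spin": 0},{"offset": [0,0,0],"spin": 0}]'

```text
time_s: 14.18
ee_pos: [514.8, -13.2, 124.1]
ee_rot: [-180.0, 0.1, -173.0]
force: [0.9, -0.1, 0.4]
gripper_width: 39.9
gripper_force: 0.0
```

```bash
python3 - <<'E'
from h import *
plan((512.9,-10.5,29,187,3))
E
```

```text
t 14.18 pos [514.8 -13.2 124.1] rot [-1.80e+02  1.00e-01 -1.73e+02] q [  -3.   18.  106.    0.   55. -100.] F [ 0.9 -0.1  0.4] w 39.9 0.0
  [0.0005, 0.001, 0.0317] -0.0002
  [0.0005, 0.001, 0.0317] -0.0002
  [0.0005, 0.001, 0.0317] -0.0002
```

>>> arm_command --motion '[{"offset": [0.0015,0.0025,0.03],"spin": 0},{"offset": [0,0,0.03],"spin": 0},{"offset": [0,0,0.02],"spin": 0},{"offset": [0,0,0.013],"spin": 0},{"offset": [0,0,0],"spin": 0}]'

```text
time_s: 14.8
ee_pos: [512.7, -10.9, 30.4]
ee_rot: [-180.0, 0.0, -173.0]
force: [-0.4, -0.6, 0.7]
gripper_width: 39.8
gripper_force: 0.0
```

>>> arm_command --motion '[{"offset": [0,0,0],"spin": 0},{"offset": [0,0,0],"spin": 0}]'

```text
time_s: 15.05
ee_pos: [512.9, -10.6, 30.9]
ee_rot: [-180.0, 0.1, -173.0]
force: [0.4, 0.3, 0.9]
gripper_width: 40.2
gripper_force: 0.0
```

Down by 2 mm more, then close at 45 N.

>>> arm_command --motion '[{"offset": [0,0,0.002],"spin": 0},{"offset": [0,0,0],"spin": 0},{"offset": [0,0,0],"spin": 0},{"offset": [0,0,0],"spin": 0},{"offset": [0,0,0],"spin": 0}]' --jaw 0 --newtons 45

```text
time_s: 15.68
ee_pos: [512.2, -10.6, 27.9]
ee_rot: [-180.0, 0.0, -173.0]
force: [-0.0, -0.2, -0.6]
gripper_width: 9.9
gripper_force: 45.0
```

>>> arm_command --motion '[{"offset": [0,0,0],"spin": 0},{"offset": [0,0,-0.01],"spin": 0},{"offset": [0,0,-0.02],"spin": 0},{"offset": [0,0,0],"spin": 0}]'

```text
time_s: 16.18
ee_pos: [513.2, -10.5, 59.2]
ee_rot: [-180.0, 0.2, -173.0]
force: [0.2, -0.5, -2.7]
gripper_width: 9.8
gripper_force: 45.0
```

```bash
python3 - <<'E'
from h import *
plan((512.9,-10.5,135,187,2),(478.7,301,135,168.3,10))
E
```

```text
t 16.18 pos [513.2 -10.5  59.2] rot [-180.     0.2 -173. ] q [ -2.  23. 111.   0.  46. -99.] F [ 0.2 -0.5 -2.7] w 9.8 45.0
  [0.0001, 0.0, -0.0379] -0.0
  [0.0001, 0.0, -0.0379] -0.0
  [-0.0004, 0.0313, 0.0] 0.0326
  [0.0006, 0.0313, 0.0] 0.0326
  [0.0016, 0.0313, 0.0] 0.0326
  [0.0027, 0.0312, 0.0] 0.0326
  [0.0037, 0.0311, 0.0] 0.0326
  [0.0047, 0.031, 0.0] 0.0326
  [0.0057, 0.0308, 0.0] 0.0326
  [0.0067, 0.0306, 0.0] 0.0326
  [0.0077, 0.0304, 0.0] 0.0326
  [0.0087, 0.0301, 0.0] 0.0326
```

>>> arm_command --motion '[{"offset": [0,0,-0.04],"spin": 0},{"offset": [0,0,-0.036],"spin": 0},{"offset": [0,0.016,0],"spin": 0.016},{"offset": [0.0005,0.031,0],"spin": 0.033},{"offset": [0.0015,0.031,0],"spin": 0.033}]'

```text
time_s: 16.8
ee_pos: [501.9, 67.6, 133.2]
ee_rot: [180.0, -0.1, -177.8]
force: [0.8, 0.6, -3.8]
gripper_width: 10.0
gripper_force: 45.0
```

>>> arm_command --motion '[{"offset": [0.002,0.031,0],"spin": 0.033},{"offset": [0.003,0.031,0],"spin": 0.033},{"offset": [0.004,0.031,0],"spin": 0.033},{"offset": [0.005,0.031,0],"spin": 0.033},{"offset": [0.006,0.031,0],"spin": 0.033}]'

```text
time_s: 17.42
ee_pos: [485.9, 223.4, 133.1]
ee_rot: [-180.0, -0.1, 172.8]
force: [0.1, -0.3, -2.8]
gripper_width: 9.6
gripper_force: 45.0
```

>>> arm_command --motion '[{"offset": [0.007,0.03,0],"spin": 0.033},{"offset": [0.008,0.03,0],"spin": 0.03},{"offset": [0.004,0.016,0],"spin": 0.016},{"offset": [0,0,0],"spin": 0},{"offset": [0,0,0],"spin": 0}]'

```text
time_s: 18.05
ee_pos: [478.9, 299.7, 133.3]
ee_rot: [-179.9, -0.1, 168.3]
force: [0.3, -0.4, -2.6]
gripper_width: 9.5
gripper_force: 45.0
```

```bash
python3 - <<'E'
from h import *
p,d=env.grab_frame("scene"); cv2.imwrite("pics/s5.png",cv2.resize(p[60:260,350:590],None,fx=3,fy=3))
plan((478.7,301,80,168.3,3))
E
```

```text
t 18.1 pos [479.1 299.6 133.5] rot [-179.9   -0.   168.3] q [ 31.  22.  99.  -0.  59. -47.] F [ 0.5 -0.8 -2.5] w 9.9 45.0
  [0.0002, 0.0004, 0.0178] 0.0
  [0.0002, 0.0004, 0.0178] 0.0
  [0.0002, 0.0004, 0.0178] 0.0
```

View pics/s5.png

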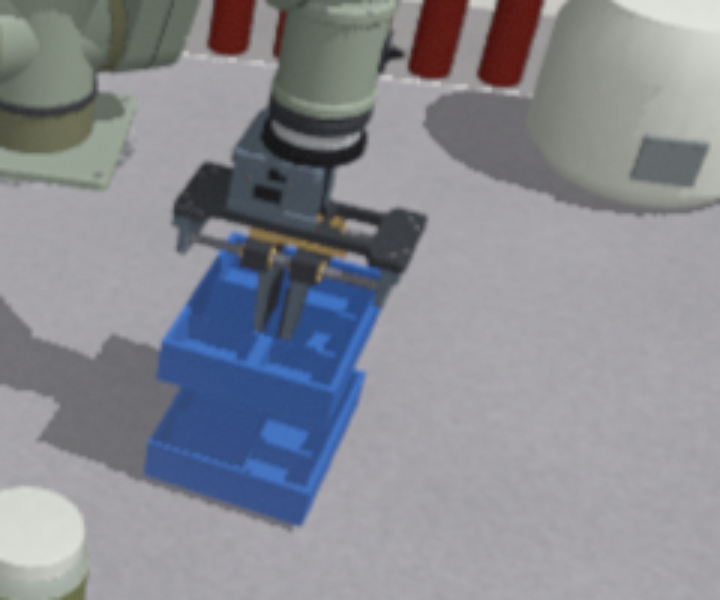

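The crop shows the carried tray at (275,330), level and parallel above the spare tray at (255,450). I'm lowering it.

>>> arm_command --motion '[{"offset": [0,0.001,0.015],"spin": 0},{"offset": [0,0,0.02],"spin": 0},{"offset": [0,0,0.013],"spin": 0},{"offset": [0,0,0.005],"spin": 0},{"offset": [0,0,0.003],"spin": 0}]'

```text
time_s: 18.73
ee_pos: [479.7, 301.5, 77.8]
ee_rot: [180.0, 0.0, 168.3]
force: [-0.2, -0.4, -3.1]
gripper_width: 9.6
gripper_force: 45.0
```

>>> arm_command --motion '[{"offset": [0,0,0.003],"spin": 0},{"offset": [0,0,0.002],"spin": 0},{"offset": [0,0,0.002],"spin": 0},{"offset": [0,0,0],"spin": 0}]'

```text
time_s: 19.23
ee_pos: [479.5, 301.5, 70.9]
ee_rot: [-180.0, -0.0, 168.3]
force: [-0.7, 0.3, -3.4]
gripper_width: 9.6
gripper_force: 45.0
```

>>> arm_command --motion '[{"offset": [0,0,0.002],"spin": 0},{"offset": [0,0,0.001],"spin": 0},{"offset": [0,0,0.001],"spin": 0},{"offset": [0,0,0],"spin": 0},{"offset": [0,0,0],"spin": 0}]'

```text
time_s: 19.85
ee_pos: [479.6, 301.5, 67.0]
ee_rot: [180.0, 0.0, 168.3]
force: [-0.7, 0.7, -3.3]
gripper_width: 9.6
gripper_force: 45.0
```

>>> arm_command --motion '[{"offset": [0,0,0.001],"spin": 0},{"offset": [0,0,0],"spin": 0},{"offset": [0,0,0],"spin": 0}]'

```text
time_s: 20.23
ee_pos: [479.6, 301.5, 66.0]
ee_rot: [180.0, 0.0, 168.3]
force: [-0.3, 0.4, -3.7]
gripper_width: 9.7
gripper_force: 45.0
```

>>> arm_command --motion '[{"offset": [0,0,0.001],"spin": 0},{"offset": [0,0,0],"spin": 0},{"offset": [0,0,0],"spin": 0}]'

```text
time_s: 20.6
ee_pos: [479.6, 301.5, 65.9]
ee_rot: [180.0, 0.0, 168.3]
force: [-1.6, -1.2, 6.3]
gripper_width: 9.4
gripper_force: 45.0
```

Contact. Release to 40 mm, then straight up.

>>> arm_command --motion '[{"offset": [0,0,0],"spin": 0},{"offset": [0,0,0],"spin": 0},{"offset": [0,0,0],"spin": 0},{"offset": [0,0,-0.015],"spin": 0},{"offset": [0,0,-0.03],"spin": 0}]' --jaw 0.035

```text
time_s: 21.22
ee_pos: [479.0, 301.2, 110.2]
ee_rot: [-179.9, -0.1, 168.3]
force: [-0.1, 0.5, -0.6]
gripper_width: 34.6
gripper_force: 0.0
```

>>> arm_command --motion '[{"offset": [0,0,-0.05],"spin": 0},{"offset": [0,0,-0.05],"spin": 0},{"offset": [0.04,-0.04,0],"spin": 0},{"offset": [0.04,-0.04,0],"spin": 0},{"offset": [0.04,-0.04,0],"spin": 0}]'

```text
time_s: 21.85
ee_pos: [336.4, 207.5, 210.9]
ee_rot: [179.9, 0.1, 168.3]
force: [0.2, 0.2, 0.4]
gripper_width: 34.9
gripper_force: 0.0
```

>>> arm_command --motion '[{"offset": [0,-0.05,0],"spin": 0},{"offset": [0,-0.05,0],"spin": 0},{"offset": [0,0,0],"spin": 0},{"offset": [0,0,0],"spin": 0}]'

```text
time_s: 22.35
ee_pos: [318.1, 110.7, 210.8]
ee_rot: [179.9, 0.1, 168.3]
force: [-0.5, 0.2, -0.7]
gripper_width: 35.1
gripper_force: 0.0
```

```bash
python3 - <<'E'
from h import *
plan()
p,d=env.grab_frame("top"); p2,_=env.grab_frame("scene")
cv2.imwrite("pics/f.png",np.vstack([p[160:300,150:520].repeat(2,0).repeat(2,1),np.pad(p2[100:260,150:520].repeat(2,0).repeat(2,1),((0,0),(0,0),(0,0)))]))
P=cloud("top",d);h=cv2.cvtColor(p,cv2.COLOR_BGR2HSV);b=cv2.inRange(h,(100,120,40),(130,255,255))>0
q=P[:,150:260][b[:,150:260]]
for z in(46,84): r=q[abs(q[:,2]-z)<5]; print(z,len(r),r[:,2].mean(),cv2.minAreaRect(r[:,:2].astype(np.float32)))
top=q[q[:,2]>80]; A=np.c_[top[:,:2]-top[:,:2].mean(0),np.ones(len(top))]; print("plane",np.linalg.lstsq(A,top[:,2],rcond=None)[0])
print(lids(p,d)); q=P[:,405:490][b[:,405:490]]; r=q[abs(q[:,2]-46)<6]; print(cv2.minAreaRect(r[:,:2].astype(np.float32)))
E
```

```text
t 22.35 pos [318.1 110.7 210.8] rot [1.799e+02 1.000e-01 1.683e+02] q [ 17.  -3. 118.   0.  65. -61.] F [-0.5  0.2 -0.7] w 35.1 0.0
46 1307 49.262399061097 ((479.3219909667969, 299.45147705078125), (135.02734375, 166.34043884277344), 78.32748413085938)
84 529 84.51249132733444 ((480.2677307128906, 302.5001220703125), (136.38421630859375, 171.71031188964844), 78.37081146240234)
plane [ 7.72034775e-02 -1.42300573e+00  1.11965744e+02]
[array([481.4, 301.8]), array([ 544.8, -346.6]), array([ 542.4, -280.4]), array([ 485. , -283.4]), array([ 488.5, -353. ]), array([ 433.7, -353.9]), array([ 430.4, -287. ])]
((487.85137939453125, -317.3439636230469), (171.6473388671875, 137.6060791015625), 3.662329912185669)
```

View pics/f.png

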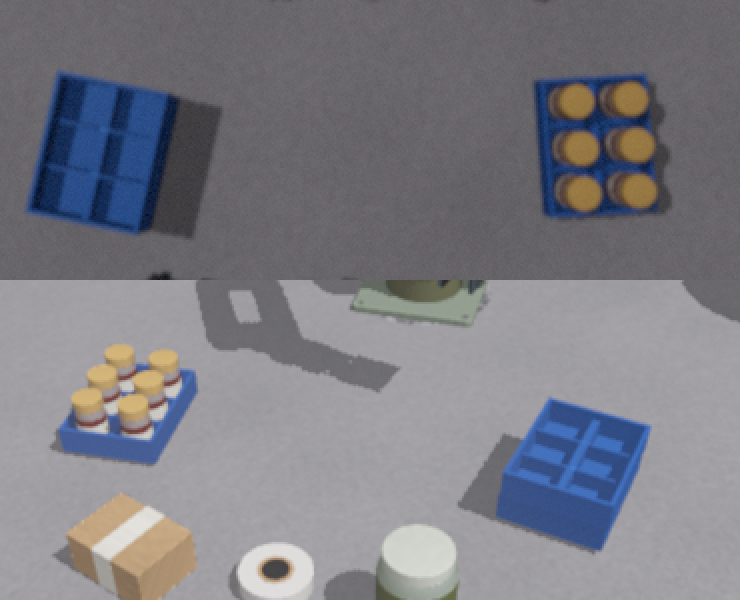

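The picture shows all six jars upright in the fuller tray, and the emptied tray nested flush on the spare with its rim at z ≈ 84 all round. I'm handing in.

```bash
python3 -c "
from workcell import env
print(env.job_done())"
```

```text
the job is handed in; nothing more can be done
None
```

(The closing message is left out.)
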